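# Release the air sampler's battery pack and latch it in the charger

### The arm

A 6-joint arm with a two-finger parallel gripper is mounted at the origin on a cart in front of the work surface, level with it; the furniture and walls round the work are solid. World frame = base frame: x ahead of the robot, y to its left, z up, the work surface at z = 0. Lengths are in mm, angles in rad, forces in N, time in s.
With the tool pointing down it reaches from about 400 to 925 mm from the base axis. Payload 12.5 kg.
Tool frame: the origin (TCP) lies midway between the tips of the shut fingers; the grasp point (between the pads) lies 19 mm behind it; z points along the fingers, y is the line along which they close (so a half turn about z gives the same grasp; the last joint's range is limited). The gripper opens to 95 mm and grips with 3 to 60 N. Pads are 20 mm wide; open, the fingers measure 119 mm over their backs; the gripper's body (75 mm by 180 mm) begins 59 mm behind the grasp point.
Start: joints at [1.028, 0.491, 1.559, -0, 1.092, -0.106], TCP at [264.389, 566.347, 178.061] pointing down, gripper open.
Joint ranges: [-3.1, 3.1], [-0.84, 2.19], [0.05, 2.79], [-1.13, 4.28], [0.06, 2.93], [-2.69, 2.69]. Speed limits (rad/s): [2.22, 2.22, 2.79, 3.14, 3.14, 3.14].

### API

Orientations are given as [roll, pitch, yaw] about the fixed x, y, z axes, in that order (R = Rz(yaw) Ry(pitch) Rx(roll)).
In Python, from cell import state, viewer, env, models gives the robot as it stands. The module is installed in compiled form; this text tells all that it offers.
- The arm moves only by the tool arm_command, never from a script. Its argument "rows" is a list of rows, each a list of 2 entries, a list of its own where there are three numbers: the shift along the tool's x, y, z normalised to -1 to 1, where 1 is 0.25 m, then the turn about the tool's z normalised to -1 to 1, where 1 is pi rad. A call has exactly 5 rows; each row shifts and turns the commanded pose from where the row before left it, along the tool's axes as they then stand; what a row does not reach is not made up. A row lasts 1/10 s, in which the tool goes at most 50 mm and 8.59 degrees, less where a joint would pass 70% of its speed; a pose out of reach is approached as far as the arm can. A call with a number of a shift or a turn outside -1 to 1 is refused whole. A call with a gripper value outside its range is refused whole. "claw" is the opening, from 0 (shut) to 1 (fully open), set as the call begins (left out, the last holds). The fingers move at their own pace and stop on an object; the grip force is fixed at half the most. Time passes only in rows, so rows that do not move let the fingers close, or fill a call up. It gives the time, the measured TCP pose, the force, the opening and the grip force at its end, in the units of the state.
- state(): the state, without advancing time (a new reading comes with each control period).
- viewer.read_camera(name): name is "side" or "top"; returns (picture, depth): 384x512x3 uint8, red, green, blue; 384x512 float32, mm along the optical axis (not along the pixel's ray), 0 where there is no reading.
- viewer.get_calibration(name): a dict with "camera_matrix" (3x3 intrinsics, pixels), "world_to_cam" (4x4, takes a point from world to camera coordinates). Camera axes: x right, y up, looking along -z (the intrinsics and any distortion apply to the point x, -y, -z); pixel columns grow to the right and rows downward; lengths in mm; the calibration is good to about 2 mm. A picture is of the moment at which its call begins. get_calibration takes no time and is no camera call.
- env.job_done(): hands the job in; it is judged then, once.
Trained networks look in the newest picture that a camera, given by its name, has taken for a name from the list of things; names that differ only in an ending like _2 or _b are one class to them, and where a whole thing is asked for, a point or a joint stands for the part that bears it (a point fixed in the world has none). Each returns a list of dicts, best first, with "confidence" (0 to 1); they miss things now and then, are a little off and sometimes report something else, mostly with a low value. They report only what shows in the picture. A call takes as long as a camera call.
- models.search_frame(camera, label): "position" ([x, y, z] in mm, in world coordinates, good to about 4 mm: the middle of the surface that is visible of it).
- models.mark_of(camera, label): "position" ([x, y, z] in mm, in world coordinates, good to about 4 mm: a listed point, or the origin of a listed thing).
The state is a dict: "t": time; "joints": joint angles; "qvel": joint speeds; "tau": joint torques, N m; "eef_pos": TCP position; "tcp_rot": TCP orientation; "ft_force": force on the tool from outside, world axes, zero at the start; "moment": the same for the moment, N m; "opening": opening from 0.0 (shut) to 1.0 (fully open); "grip_force": force on a finger pad.
Only numpy, scipy, OpenCV 4.12 (cv2) and the standard library are available. Lean on these libraries where they do the work, as an engineer would, in place of code of your own. Each camera call takes 0.05 s, during which the arm holds its last target. There are 200 camera calls.

### The job

The air sampler's battery is flat and must go on charge. Free the pack by squeezing the two opposite buttons on its sides fully in, together, and draw it straight out of the sampler's sloped bay; then slide it, buttons still squeezed, into the empty sloped charger and press it right down against the sprung contacts, so that it latches and stays fully home with both buttons sprung out when you let go. Leave everything else on the table where it is.

Things in the scene. Friction and masses are not known exactly. Their poses are not given: they have to be found in the camera images.
- air_sampler: Portable air sampler, fixed: white wedge-shaped housing with grey middle strip, 190 mm deep, 150 wide, 103 high at the back, with a round perforated aluminium head (106 mm across, top 134 mm up) on top, behind the bay. Origin: centre of its underside, z up, -x to its low sloped front. A spring plunger in the bay floor pushes the pack out with about 5 N, lifting it up to 8 mm once free.
- bay_mouth (a point): Centre of the battery bay's mouth in the sampler's sloped front, 80 mm up. z points straight out of the bay, 27 deg from vertical, leaning to the sampler's front (-x); y level across it, x up the slope. Bay: 34 mm (x) by 52 (y), 1 mm wider than the pack on each side, 53 deep; the latched pack's foot is 50 mm inside. Lips 8 mm thick on the mouth's two y sides hold the pack's hooks.
- battery_pack: Black battery pack, 32 mm (x) by 50 (y) by 112 (z), about 0.3 kg; origin at its foot, z from foot to top along the pack, y from right to left button. Grey ribbed buttons, 18 mm wide (x), 20 high, stand 5 mm proud of both y sides: 60 mm over the buttons, 50 when both are flush. Each pushes back 10 N at first, 18 N when flush.
- pack_grip (a point): Middle of the pack between its two buttons, 84 mm above its foot, 28 mm below its top, 34 mm out of the sampler's face while latched; axes as the pack. On each y side a hook 4 mm proud, 33 to 42 mm above the foot, moves in with its button; both must come in about 4 mm before the pack is free, one alone does not free it.
- pack_foot (a point): Centre of the pack's foot (its lower end, edges bevelled by 2 mm); axes as the pack.
- button_left (a joint): Travel of the button on the pack's +y side in m: 0 out, 0.005 flush with the pack's side, 0.006 fully in; it springs back.
- button_right (a joint): The same for the button on the pack's -y side.
- charger: Black wedge-shaped desktop charger with a grey middle strip, fixed, about 116 mm deep, 118 wide, 94 high at the back. Origin: centre of its underside, about under its slot; z up, -x to its low front. Its slot has the same lips as the sampler's bay: hooks held in (buttons squeezed) pass freely; with the buttons out, the hooks stop on the lips and will not pass gently.
- slot_mouth (a point): Centre of the mouth of the charger's slot, 78 mm up. z points straight out, 22 deg from vertical, leaning to the charger's front (-x); y level across. Slot: 35 mm (x) by 53 (y), 1.5 mm wider than the pack on each side, 53 deep. Sprung contacts push back with 6 to 9 N over the last 12 mm: only with its foot 50 to 53 mm inside (53 = hard stop), when the buttons come out, do the hooks catch under the 8 mm lips.
- stereo_microscope: Tall cream stereo microscope, fixed, at the back left beside the work: base 260 mm deep and 300 mm wide, head and eyepieces 200 to 580 mm over the table, the eyepieces reaching 145 mm to the front of the origin. Keep the arm clear of it. Origin: within the base, on the table.
- petri_dish: Open petri dish, 97 mm across, 14 mm high, near the table's front edge. A bystander; origin: centre of its underside.
- petri_spare: Smaller petri dish, 72 mm across, 14 mm high, at the front left. A bystander; origin: centre of its underside.
- tube_rack: Green rack with small tubes, 55 x 150 x 46 mm, left of the work. A bystander; origin: centre of its underside.
- jar_amber: Brown jar with black cap, 61 mm across, 110 mm high, at the front left. A bystander; origin: centre of its underside.
- marker: Black and white marker pen, 138 mm long, lying near the table front edge. A bystander; origin: centre of its underside.

How it is judged:
By the outcome, as a careful person would: the job done as asked, in the order asked, and still so for the second after the job is handed in, with the robot touching nothing.
It also fails if it takes over 48 s, if anything falls off the work surface, if the arm or the gripper's body presses on something with over 40 N, if the wrist force passes 120 N, or if a joint passes its speed limit or range.

## Working session

There is one attempt and no reset: what is moved stays moved. The work goes in short steps, Python scripts to look and compute and a tool call to move; the robot and the scene stay as the last step left them, time stands still between calls to the robot, and variables do not carry over. Pictures are saved under pics/ and viewed, at most 10 in all, crops included, and the job is handed in when it is done.

Besides the shell and the picture viewer there is one more tool, called after "Call:" by a JSON object that holds its "op" and its "data", one argument or row to a line. arm_command: Moves the arm, as the interface text tells. Scaled input: -1 to 1 covers 0.25 m each way for a shift and pi rad each way for a turn. Its arguments: {"type":"object","properties":{"rows":{"type":"array","items":{"type":"array"}},"claw":{"type":"number"}},"required":["rows"]}

```bash
mkdir -p pics
python3 - <<'E'
from cell import state, viewer, env, models
import cv2, numpy as np
s=state(); print({k:np.round(v,3).tolist() for k,v in s.items()})
ims=[]
for c in ("side","top"):
    im,d=viewer.read_camera(c); ims.append(im); np.savez(f"{c}.npz",im=im,d=d)
    cal=viewer.get_calibration(c); print(c,np.round(cal["camera_matrix"],1).tolist(),np.round(cal["world_to_cam"],3).tolist(), [k for k in cal])
    for l in ("air_sampler","bay_mouth","battery_pack","pack_grip","pack_foot","charger","slot_mouth","stereo_microscope"):
        print(c,l,[(np.round(r["position"]).tolist(),round(r["confidence"],2)) for r in models.mark_of(c,l)[:2]])
for c,i in zip(("side","top"),ims): cv2.imwrite(f"pics/{c}0.png",cv2.resize(i[:,:,::-1],(800,600)))
print(state()["t"])
E
```

```text
{'t': 0.0, 'joints': [1.028, 0.492, 1.56, -0.0, 1.092, -0.106], 'qvel': [0.001, 0.001, -0.001, -0.001, -0.0, 0.001], 'tau': [0.001, -61.266, -25.818, 0.069, 0.048, -0.0], 'eef_pos': [264.25, 566.044, 177.47], 'tcp_rot': [-3.14, -0.0, 2.705], 'ft_force': [-0.518, -0.262, 0.31], 'moment': [0.022, 0.03, 0.043], 'grip_force': 0.0, 'opening': 0.998}
side [[474.6, 0.0, 253.9], [0.0, 474.6, 187.5], [0.0, 0.0, 1.0]] [[0.937, -0.348, 0.004, -516.621], [0.204, 0.561, 0.802, -196.082], [-0.282, -0.751, 0.597, -1472.676], [0.0, 0.0, 0.0, 1.0]] ['camera_matrix', 'world_to_cam']
side air_sampler [([452.0, 168.0, -4.0], 0.61), ([611.0, -266.0, 4.0], 0.57)]
side bay_mouth []
side battery_pack [([593.0, -285.0, 31.0], 0.58)]
side pack_grip [([566.0, -311.0, 113.0], 0.85)]
side pack_foot []
side charger [([660.0, 2.0, -1.0], 0.91)]
side slot_mouth [([651.0, -3.0, 82.0], 0.57), ([582.0, -298.0, 77.0], 0.23)]
side stereo_microscope []
top [[391.3, 0.0, 261.3], [0.0, 391.3, 189.7], [0.0, 0.0, 1.0]] [[0.006, -1.0, -0.012, 2.322], [0.999, 0.006, 0.051, -538.291], [-0.051, -0.012, 0.999, -1125.766], [0.0, 0.0, 0.0, 1.0]] ['camera_matrix', 'world_to_cam']
top air_sampler [([619.0, -260.0, 2.0], 0.85)]
top bay_mouth [([576.0, -297.0, 84.0], 0.71)]
top battery_pack [([596.0, -282.0, 32.0], 0.68)]
top pack_grip [([566.0, -310.0, 110.0], 0.81), ([528.0, 226.0, 1.0], 0.27)]
top pack_foot []
top charger [([665.0, 5.0, -0.0], 0.87), ([403.0, -191.0, 0.0], 0.25)]
top slot_mouth [([593.0, -280.0, 36.0], 0.56)]
top stereo_microscope [([455.0, 168.0, 3.0], 0.16)]
0.9
```

View pics/side0.png

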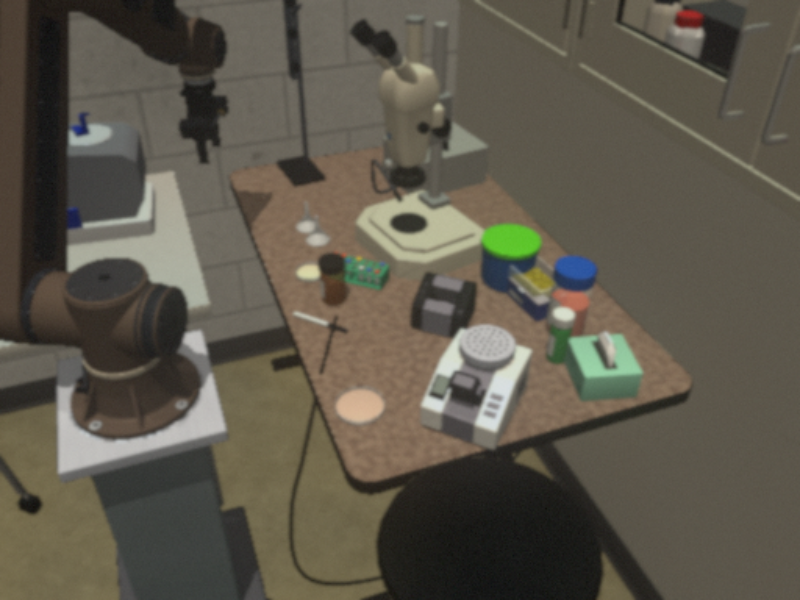

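View pics/top0.png

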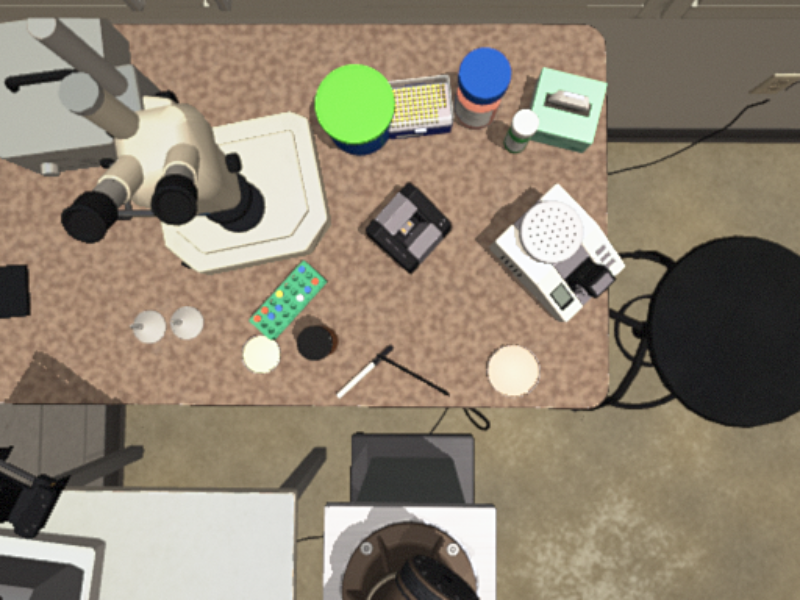

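The side view shows the sampler with its pack at about (465,385) and the charger at (445,303). The top view shows the pack at (590,280) and the charger slot at (408,228); both fronts face lower right. Next I'll get exact poses from depth.

```bash
cat > h.py <<'E'
import numpy as np, cv2
from cell import state, viewer, env, models
def cloud(c,d):
    cal=viewer.get_calibration(c);K=np.array(cal["camera_matrix"]);T=np.linalg.inv(np.array(cal["world_to_cam"]))
    v,u=np.mgrid[:384,:512]; d=d.astype(float)
    P=np.stack([(u-K[0,2])/K[0,0]*d,-(v-K[1,2])/K[1,1]*d,-d],-1)
    W=P@T[:3,:3].T+T[:3,3]; W[d<=0]=np.nan; return W
E
python3 - <<'E'
from h import *
for c in ("top","side"):
    z=np.load(f"{c}.npz"); W=cloud(c,z["d"])
    for name,(x,y),r,tilt in (("sampler",(615,-262),105,27),("charger",(663,3),75,22)):
        m=(np.hypot(W[...,0]-x,W[...,1]-y)<r)&(W[...,2]>12)
        Q=W[m]; print(c,name,m.sum(),"z pct",np.round(np.percentile(Q[:,2],[5,50,95,100]),1))
        (cx,cy),wh,a=cv2.minAreaRect(Q[:,:2].astype(np.float32)); print(" rect",round(cx),round(cy),np.round(wh),round(a,1))
        # RANSAC planes with given tilt
        rng=np.random.default_rng(0);best=[]
        for _ in range(6000):
            p=Q[rng.choice(len(Q),3,False)];n=np.cross(p[1]-p[0],p[2]-p[0]);l=np.linalg.norm(n)
            if l<200: continue
            n/=l; n*=np.sign(n[2]) if n[2] else 1
            t=np.degrees(np.arccos(n[2]))
            if abs(t-tilt)>8: continue
            k=(abs((Q-p[0])@n)<2).sum(); best.append((k,n,p[0]))
        k,n,p=max(best,key=lambda b:b[0])
        for _ in range(4):
            I=Q[abs((Q-p)@n)<2.5]; p=I.mean(0); n=np.linalg.svd(I-p,full_matrices=False)[2][2]; n*=np.sign(n[2])
        print(" plane",len(I),"c",np.round(p,1),"tilt",np.degrees(np.arccos(n[2])).round(1),"yaw(+x)",np.degrees(np.arctan2(-n[1],-n[0])).round(1))
        (cx,cy),wh,a=cv2.minAreaRect(I[:,:2].astype(np.float32)); print(" facerect",round(cx,1),round(cy,1),np.round(wh,1),round(a,1))
    u0={"top":(250,100,170,115),"side":(255,165,100,125)}[c]
    x,y,w,h=u0; cv2.imwrite(f"pics/{c}1.png",cv2.resize(z["im"][y:y+h,x:x+w,::-1],None,fx=4.6,fy=4.6,interpolation=cv2.INTER_CUBIC))
E
```

```text
top sampler 3918 z pct [ 59.9 102.4 136.1 143. ]
 rect 614 -263 [192. 151.] 43.5
 plane 1162 c [ 594.  -277.    92.2] tilt 25.9 yaw(+x) 43.2
 facerect 605.1 -271.0 [167.1 150.6] 45.3
top charger 1758 z pct [25.2 74.8 92.2 97.8]
 rect 665 9 [121. 117.] 48.2
 plane 897 c [656.2   0.9  77.2] tilt 21.9 yaw(+x) 47.8
 facerect 657.7 1.0 [ 92.5 117. ] 48.8
side sampler 3302 z pct [ 33.   97.8 135.5 143.2]
 rect 611 -268 [194. 152.] 43.4
 plane 962 c [ 587.5 -295.2   84.7] tilt 27.4 yaw(+x) 44.8
 facerect 602.8 -276.8 [164.5 150.5] 42.5
side charger 1239 z pct [19.6 64.4 90.6 96.8]
 rect 658 2 [122. 121.] 48.2
 plane 383 c [652.7  -7.2  75.4] tilt 21.7 yaw(+x) 46.8
 facerect 653.5 -5.2 [ 92.3 118.2] 46.5
```

View pics/top1.png

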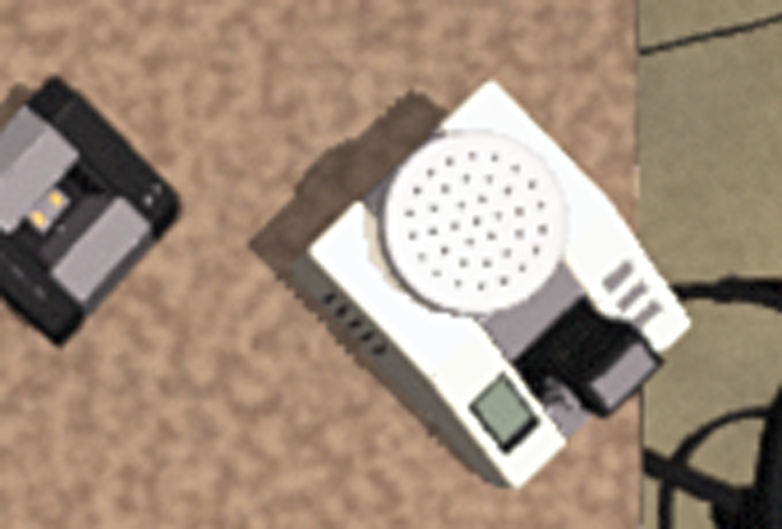

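The enlarged crop shows the pack top at about (625,375), with its left button at (555,400). The charger's gold contacts are at (45,210). The sampler's yaw is about 43.5° and the charger's about 47.8°. Next I'll refine the pack position and work out the travel rows.

```bash
cat >> h.py <<'E'
def rows(p0,psi0,p1,psi1,n):
    p0=np.array(p0,float);p1=np.array(p1,float);st=(p1-p0)/n;dt=(psi1-psi0)/n;out=[]
    for i in range(n):
        a=np.radians(psi0+dt*i);x=[np.cos(a),np.sin(a)];y=[np.sin(a),-np.cos(a)]
        out.append([[round(float(v)/250,4) for v in (st[:2]@x,st[:2]@y,-st[2])],round(-dt/180,4)])
    for i in range(0,n,5): print(str(out[i:i+5]).replace(" ",""))
E
python3 - <<'E'
from h import *
yaw=np.radians(43.5);t=np.radians(27)
bx=np.array([np.cos(t)*np.cos(yaw),np.cos(t)*np.sin(yaw),np.sin(t)]);by=np.array([-np.sin(yaw),np.cos(yaw),0]);bz=np.cross(bx,by)
g=np.array([566,-310,111.])
for c in ("top","side"):
    W=cloud(c,np.load(f"{c}.npz")["d"]).reshape(-1,3); L=(W-g)@np.stack([bx,by,bz],1)
    m=(abs(L[:,0])<28)&(abs(L[:,1])<40)&(L[:,2]>20)&(L[:,2]<40); Q=L[m]
    print(c,m.sum(),"top z",np.median(Q[:,2]).round(1),"x",np.percentile(Q[:,0],[2,50,98]).round(1),"y",np.percentile(Q[:,1],[2,50,98]).round(1))
    s=(abs(L[:,1])>22)&(abs(L[:,1])<40)&(abs(L[:,0])<28)&(abs(L[:,2])<15);print(" sides",[L[s&(np.sign(L[:,1])==k),1].mean().round(1) for k in (1,-1) if (s&(np.sign(L[:,1])==k)).any()])
rows([264.4,566.3,178.1],155.0,[566,-310,175],43.5,20)
E
```

```text
top 211 top z 26.2 x [-13.5   3.3  16.3] y [-22.3   2.5  25. ]
 sides [np.float64(26.8), np.float64(-26.3)]
side 199 top z 26.3 x [-18.4  -4.   12.1] y [-24.2  -1.6  23.3]
 sides [np.float64(26.4), np.float64(-26.6)]
[[[-0.1287,-0.1333,0.0006],0.031],[[-0.1411,-0.1202,0.0006],0.031],[[-0.1521,-0.1059,0.0006],0.031],[[-0.1617,-0.0907,0.0006],0.031],[[-0.1697,-0.0745,0.0006],0.031]]
[[[-0.1761,-0.0577,0.0006],0.031],[[-0.1809,-0.0403,0.0006],0.031],[[-0.184,-0.0225,0.0006],0.031],[[-0.1853,-0.0046,0.0006],0.031],[[-0.1849,0.0135,0.0006],0.031]]
[[[-0.1827,0.0314,0.0006],0.031],[[-0.1788,0.049,0.0006],0.031],[[-0.1732,0.0661,0.0006],0.031],[[-0.1659,0.0826,0.0006],0.031],[[-0.1571,0.0983,0.0006],0.031]]
[[[-0.1468,0.1131,0.0006],0.031],[[-0.1351,0.1269,0.0006],0.031],[[-0.1222,0.1394,0.0006],0.031],[[-0.108,0.1506,0.0006],0.031],[[-0.0929,0.1604,0.0006],0.031]]
```

Call:
{"op": "arm_command", "data": {
  "rows": [
    [[-0.129, -0.133, 0], 0.031],
    [[-0.141, -0.12, 0], 0.031],
    [[-0.152, -0.106, 0], 0.031],
    [[-0.162, -0.091, 0], 0.031],
    [[-0.17, -0.075, 0], 0.031]
  ],
  "claw": 1
}}

```text
t: 1.4
eef_pos: [339.9, 345.4, 178.2]
tcp_rot: [3.141, -0.0, 2.214]
ft_force: [1.1, 0.7, 0.9]
opening: 1.0
grip_force: 0.0
```

Call:
{"op": "arm_command", "data": {
  "rows": [
    [[-0.176, -0.058, 0], 0.031],
    [[-0.181, -0.04, 0], 0.031],
    [[-0.184, -0.023, 0], 0.031],
    [[-0.185, -0.005, 0], 0.031],
    [[-0.185, 0.013, 0], 0.031]
  ]
}}

```text
t: 1.9
eef_pos: [414.9, 126.1, 178.3]
tcp_rot: [3.141, -0.0, 1.727]
ft_force: [-0.1, -0.3, -0.3]
opening: 0.999
grip_force: 0.0
```

Call:
{"op": "arm_command", "data": {
  "rows": [
    [[-0.183, 0.031, 0], 0.031],
    [[-0.179, 0.049, 0], 0.031],
    [[-0.173, 0.066, 0], 0.031],
    [[-0.166, 0.083, 0], 0.031],
    [[-0.157, 0.098, 0], 0.031]
  ]
}}

```text
t: 2.4
eef_pos: [489.9, -93.5, 178.2]
tcp_rot: [3.141, -0.0, 1.24]
ft_force: [1.1, 0.9, 0.3]
opening: 0.999
grip_force: 0.0
```

Call:
{"op": "arm_command", "data": {
  "rows": [
    [[-0.147, 0.113, 0], 0.031],
    [[-0.135, 0.127, 0], 0.031],
    [[-0.122, 0.139, 0], 0.031],
    [[-0.108, 0.151, 0], 0.031],
    [[-0.093, 0.16, 0], 0.031]
  ]
}}

```text
t: 2.9
eef_pos: [564.7, -312.6, 178.0]
tcp_rot: [3.141, -0.0, 0.753]
ft_force: [0.8, 0.1, 0.3]
opening: 0.997
grip_force: 0.0
```

Call:
{"op": "arm_command", "data": {
  "rows": [
    [[0.011, -0.004, 0.1], 0],
    [[0, 0, 0.1], 0],
    [[0, 0, 0.1], 0],
    [[0, 0, 0.048], 0],
    [[0, 0, 0], 0]
  ]
}}

```text
t: 3.4
eef_pos: [565.2, -307.6, 89.6]
tcp_rot: [-3.139, 0.0, 0.757]
ft_force: [-0.1, -0.7, 1.2]
opening: 0.997
grip_force: 0.0
```

Run:
```python
from h import *
s=state();print(np.round(s["eef_pos"],1),np.round(s["ft_force"],1),np.round(s["tcp_rot"],3))
im,d=viewer.read_camera("side"); cv2.imwrite("pics/side2.png",cv2.resize(im[200:300,240:370,::-1],(780,600),interpolation=cv2.INTER_CUBIC))
```

```text
[ 565.2 -307.6   89.6] [-0.1 -0.7  1.2] [-3.139  0.     0.757]
```

View pics/side2.png

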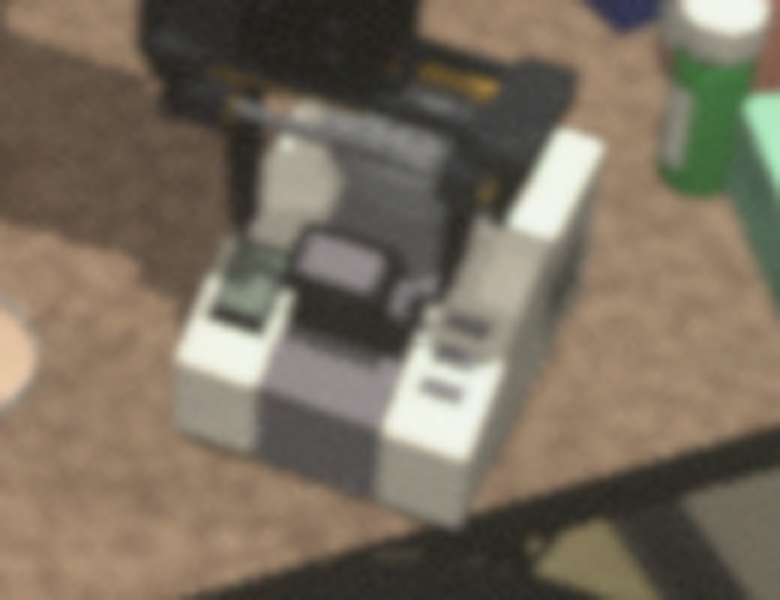

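The fingers straddle the pack: left finger at (245,200), right finger at (460,230), pack top at (345,265), right button at (410,295). I'll check the alignment along the slope by projection.

```bash
cat >> h.py <<'E'
def proj(c,p):
    cal=viewer.get_calibration(c);K=np.array(cal["camera_matrix"]);q=np.array(cal["world_to_cam"])@np.append(p,1)
    return np.array([K[0,2]+K[0,0]*q[0]/-q[2],K[1,2]+K[1,1]*-q[1]/-q[2]])
E
python3 - <<'E'
from h import *
yaw=np.radians(43.4);t=np.radians(27)
bx=np.array([np.cos(t)*np.cos(yaw),np.cos(t)*np.sin(yaw),np.sin(t)]);by=np.array([-np.sin(yaw),np.cos(yaw),0]);bz=np.cross(bx,by)
g=np.array([566,-310,110.])
f=lambda p:((proj("side",p)-[240,200])*6).round()
for n,p in (("top c",g+28*bz),("rbutton",g-30*by),("rtip",np.array([565.2,-307.6,89.6])-48*by),("ltip",np.array([565.2,-307.6,89.6])+48*by),("top corner ++",g+28*bz+16*bx+25*by),("top --",g+28*bz-16*bx-25*by),("top -+",g+28*bz-16*bx+25*by)): print(n,f(p))
for l in ("pack_grip","bay_mouth","battery_pack"): print(l,[(np.round(r["position"],1).tolist(),round(r["confidence"],2)) for r in models.mark_of("side",l)[:1]])
E
```

```text
top c [337. 257.]
rbutton [405. 299.]
rtip [434. 340.]
ltip [245. 276.]
top corner ++ [300. 210.]
top -- [376. 305.]
top -+ [274. 271.]
pack_grip [([568.0, -310.7, 112.6], 0.77)]
bay_mouth [([580.3, -296.7, 75.1], 0.73)]
battery_pack [([593.4, -286.5, 34.0], 0.84)]
```

Run:
```python
from h import *
p0=np.array([565.2,-307.6,89.6]);a=np.radians(43.4);ex=np.array([np.cos(a),np.sin(a),0]);ey=np.array([-np.sin(a),np.cos(a),0])
for c in ("side","top"):
    im,d=viewer.read_camera(c);np.savez(f"{c}2.npz",im=im,d=d);W=cloud(c,d).reshape(-1,3);L=np.stack([(W-p0)@ex,(W-p0)@ey,W[:,2]],1)
    for z in range(80,200,10):
        for sgn in (1,-1):
            m=(abs(L[:,2]-z)<5)&(L[:,1]*sgn>38)&(L[:,1]*sgn<75)&(abs(L[:,0])<25)
            if m.sum(): print(c,z,sgn,m.sum(),"x",L[m,0].min().round(),np.median(L[m,0]).round(),L[m,0].max().round(),"y",L[m,1].min().round(),L[m,1].max().round())
    if c=="side": cv2.imwrite("pics/side3.png",cv2.resize(im[200:290,265:345,::-1],(640,720)[:1]+(600,),interpolation=cv2.INTER_LANCZOS4))
```

```text
side 80 1 69 x -5.0 13.0 25.0 y 39.0 72.0
side 80 -1 87 x -2.0 11.0 25.0 y -75.0 -38.0
side 90 1 11 x 12.0 21.0 25.0 y 40.0 68.0
side 90 -1 16 x 14.0 19.0 25.0 y -69.0 -43.0
side 130 1 9 x -13.0 -7.0 10.0 y 46.0 51.0
side 130 -1 4 x -13.0 -5.0 8.0 y -53.0 -51.0
side 140 1 13 x -15.0 -4.0 10.0 y 46.0 53.0
side 140 -1 8 x -16.0 -12.0 4.0 y -56.0 -50.0
side 150 1 17 x -17.0 -9.0 10.0 y 47.0 55.0
side 150 -1 13 x -15.0 -11.0 11.0 y -56.0 -49.0
side 160 1 16 x -14.0 -9.0 7.0 y 45.0 54.0
side 160 -1 13 x -15.0 -11.0 11.0 y -58.0 -49.0
side 170 1 13 x -15.0 -10.0 7.0 y 47.0 56.0
side 170 -1 12 x -16.0 -11.0 5.0 y -59.0 -50.0
side 180 1 19 x -16.0 -11.0 7.0 y 46.0 58.0
side 180 -1 13 x -15.0 -11.0 -5.0 y -60.0 -49.0
side 190 1 16 x -15.0 -11.0 0.0 y 46.0 59.0
side 190 -1 5 x -17.0 -15.0 -13.0 y -59.0 -50.0
top 80 1 41 x 3.0 17.0 25.0 y 39.0 73.0
top 80 -1 2 x 22.0 23.0 24.0 y -42.0 -39.0
top 90 1 7 x 20.0 23.0 24.0 y 41.0 65.0
top 90 -1 1 x 25.0 25.0 25.0 y -42.0 -42.0
```

View pics/side3.png

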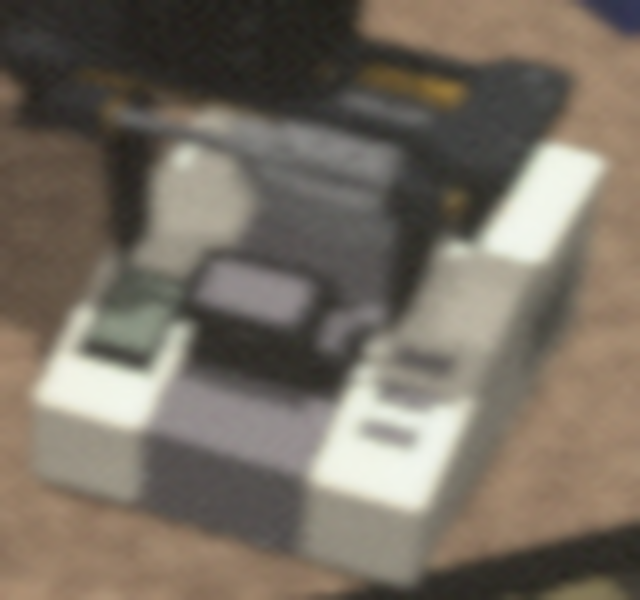

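Both fingers seem to end at z≈125, well above the TCP at z≈90. I'll partly close to 70 mm, which is still clear of the buttons, and measure the tips again.

Call:
{"op": "arm_command", "data": {
  "rows": [
    [[0, 0, 0], 0],
    [[0, 0, 0], 0],
    [[0, 0, 0], 0],
    [[0, 0, 0], 0],
    [[0, 0, 0], 0]
  ],
  "claw": 0.74
}}

```text
t: 4.2
eef_pos: [565.7, -308.0, 91.0]
tcp_rot: [-3.142, -0.0, 0.757]
ft_force: [0.3, 0.5, -0.3]
opening: 0.744
grip_force: 0.0
```

Run:
```python
from h import *
s=state();p0=s["eef_pos"];print(np.round(p0,1),s["opening"],s["grip_force"],np.round(s["ft_force"],1),np.round(s["tcp_rot"],3))
p0=np.array(p0);a=np.radians(43.4);ex=np.array([np.cos(a),np.sin(a),0]);ey=np.array([-np.sin(a),np.cos(a),0])
im,d=viewer.read_camera("side");np.savez("side3.npz",im=im,d=d)
W0=cloud("side",np.load("side.npz")["d"]).reshape(-1,3)
q=W0[np.hypot(W0[:,0]-264,W0[:,1]-566)<90];q=q[q[:,2]>60];print("start pose: lowest gripper pts",np.sort(q[:,2])[:12].round(),"TCP 178")
for f in ("side2","side3"):
    W=cloud("side",np.load(f+".npz")["d"]).reshape(-1,3);L=np.stack([(W-p0)@ex,(W-p0)@ey,W[:,2]],1)
    for z in range(95,140,5):
        o=[]
        for sgn in (1,-1):
            m=(abs(L[:,2]-z)<2.5)&(L[:,1]*sgn>31)&(L[:,1]*sgn<75)&(abs(L[:,0])<20)
            o.append((m.sum(),L[m].mean(0).round().tolist() if m.any() else None))
        print(f,z,o)
    m=(abs(L[:,0])<45)&(abs(L[:,1])<25)&(L[:,2]>150);print("body low pts",np.sort(L[m,2])[:5].round())
cv2.imwrite("pics/side4.png",cv2.resize(im[200:290,265:345,::-1],(640,600),interpolation=cv2.INTER_LANCZOS4))
```

```text
[ 565.7 -308.    91. ] 0.7441995459879704 0.0 [ 0.3  0.5 -0.3] [-3.142 -0.     0.757]
start pose: lowest gripper pts [212. 212. 213. 214. 215. 215. 215. 215. 216. 216. 216. 216.] TCP 178
side2 95 [(np.int64(0), None), (np.int64(0), None)]
side2 100 [(np.int64(0), None), (np.int64(0), None)]
side2 105 [(np.int64(0), None), (np.int64(2), [-0.0, -32.0, 105.0])]
side2 110 [(np.int64(0), None), (np.int64(2), [-3.0, -32.0, 111.0])]
side2 115 [(np.int64(0), None), (np.int64(3), [-6.0, -32.0, 116.0])]
side2 120 [(np.int64(0), None), (np.int64(1), [-8.0, -32.0, 120.0])]
side2 125 [(np.int64(0), None), (np.int64(0), None)]
side2 130 [(np.int64(6), [-2.0, 48.0, 131.0]), (np.int64(4), [-4.0, -52.0, 131.0])]
side2 135 [(np.int64(4), [-10.0, 50.0, 134.0]), (np.int64(1), [-14.0, -51.0, 136.0])]
body low pts [215. 215. 216. 216. 218.]
side3 95 [(np.int64(0), None), (np.int64(0), None)]
side3 100 [(np.int64(0), None), (np.int64(0), None)]
side3 105 [(np.int64(0), None), (np.int64(2), [-1.0, -32.0, 106.0])]
side3 110 [(np.int64(0), None), (np.int64(2), [-2.0, -32.0, 110.0])]
side3 115 [(np.int64(0), None), (np.int64(3), [-9.0, -32.0, 115.0])]
side3 120 [(np.int64(0), None), (np.int64(0), None)]
side3 125 [(np.int64(3), [-5.0, 37.0, 126.0]), (np.int64(0), None)]
side3 130 [(np.int64(3), [-4.0, 37.0, 130.0]), (np.int64(4), [-7.0, -39.0, 129.0])]
side3 135 [(np.int64(6), [-7.0, 36.0, 135.0]), (np.int64(3), [-12.0, -37.0, 134.0])]
body low pts [212. 216. 216. 216. 216.]
```

View pics/side4.png

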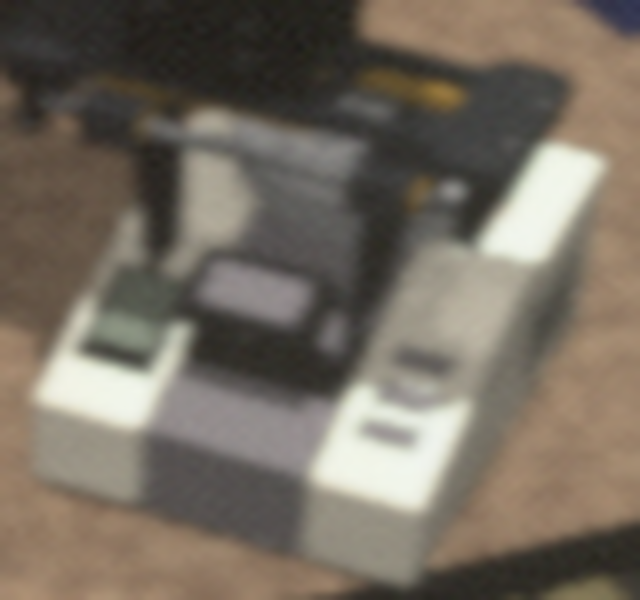

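The images show the real fingertips about 33 mm above the reported TCP, both at the start pose and here. I'll trust the pictures and lower by about 30 mm more, then check again.

Call:
{"op": "arm_command", "data": {
  "rows": [
    [[0, 0, 0.02], 0],
    [[0, 0, 0.03], 0],
    [[0, 0, 0.03], 0],
    [[0, 0, 0.03], 0],
    [[0, 0, 0], 0]
  ],
  "claw": 0.82
}}

```text
t: 4.75
eef_pos: [565.2, -307.6, 62.0]
tcp_rot: [-3.139, 0.0, 0.757]
ft_force: [-0.9, -0.2, -0.8]
opening: 0.822
grip_force: 0.0
```

Run:
```python
from h import *
s=state();p0=s["eef_pos"];print(np.round(p0,1),s["opening"],s["grip_force"],np.round(s["ft_force"],1),np.round(s["tcp_rot"],3))
p0=np.array(p0);a=np.radians(43.4);ex=np.array([np.cos(a),np.sin(a),0]);ey=np.array([-np.sin(a),np.cos(a),0])
im,d=viewer.read_camera("side");np.savez("side5.npz",im=im,d=d)
W=cloud("side",d).reshape(-1,3);L=np.stack([(W-p0)@ex,(W-p0)@ey,W[:,2]],1)
for z in range(80,165,5):
    o=[]
    for sgn in (1,-1):
        m=(abs(L[:,2]-z)<2.5)&(L[:,1]*sgn>33)&(L[:,1]*sgn<60)&(abs(L[:,0])<20)
        o.append((m.sum(),L[m].mean(0).round().tolist() if m.any() else None,L[m,0].min().round() if m.any() else None))
    print(z,o)
cv2.imwrite("pics/side6.png",cv2.resize(im[200:290,265:345,::-1],(640,600),interpolation=cv2.INTER_LANCZOS4))
```

```text
[ 565.2 -307.6   62. ] 0.822279356063382 0.0 [-0.9 -0.2 -0.8] [-3.139  0.     0.757]
80 [(np.int64(17), [9.0, 45.0, 80.0], np.float64(0.0)), (np.int64(25), [12.0, -50.0, 80.0], np.float64(3.0))]
85 [(np.int64(5), [14.0, 44.0, 85.0], np.float64(8.0)), (np.int64(6), [16.0, -47.0, 85.0], np.float64(11.0))]
90 [(np.int64(1), [18.0, 40.0, 89.0], np.float64(18.0)), (np.int64(1), [17.0, -56.0, 89.0], np.float64(17.0))]
95 [(np.int64(2), [-10.0, 42.0, 97.0], np.float64(-11.0)), (np.int64(0), None, None)]
100 [(np.int64(4), [-0.0, 39.0, 101.0], np.float64(-8.0)), (np.int64(4), [-10.0, -40.0, 99.0], np.float64(-14.0))]
105 [(np.int64(7), [-8.0, 41.0, 106.0], np.float64(-16.0)), (np.int64(2), [-9.0, -43.0, 106.0], np.float64(-14.0))]
110 [(np.int64(6), [-5.0, 40.0, 109.0], np.float64(-11.0)), (np.int64(4), [-9.0, -44.0, 109.0], np.float64(-13.0))]
115 [(np.int64(11), [-4.0, 42.0, 115.0], np.float64(-14.0)), (np.int64(4), [-9.0, -43.0, 115.0], np.float64(-14.0))]
120 [(np.int64(3), [-7.0, 41.0, 121.0], np.float64(-15.0)), (np.int64(7), [-8.0, -42.0, 119.0], np.float64(-14.0))]
125 [(np.int64(8),
[... 189 characters left out ...]
0.0], np.float64(-13.0))]
135 [(np.int64(7), [-10.0, 42.0, 135.0], np.float64(-15.0)), (np.int64(7), [-9.0, -46.0, 136.0], np.float64(-15.0))]
140 [(np.int64(6), [-10.0, 42.0, 141.0], np.float64(-15.0)), (np.int64(4), [-13.0, -42.0, 141.0], np.float64(-16.0))]
145 [(np.int64(8), [-8.0, 42.0, 145.0], np.float64(-14.0)), (np.int64(6), [-11.0, -47.0, 144.0], np.float64(-14.0))]
150 [(np.int64(11), [-9.0, 42.0, 150.0], np.float64(-15.0)), (np.int64(5), [-12.0, -46.0, 150.0], np.float64(-15.0))]
155 [(np.int64(7), [-6.0, 42.0, 155.0], np.float64(-13.0)), (np.int64(7), [-14.0, -45.0, 155.0], np.float64(-16.0))]
160 [(np.int64(6), [-12.0, 44.0, 159.0], np.float64(-16.0)), (np.int64(0), None, None)]
```

View pics/side6.png

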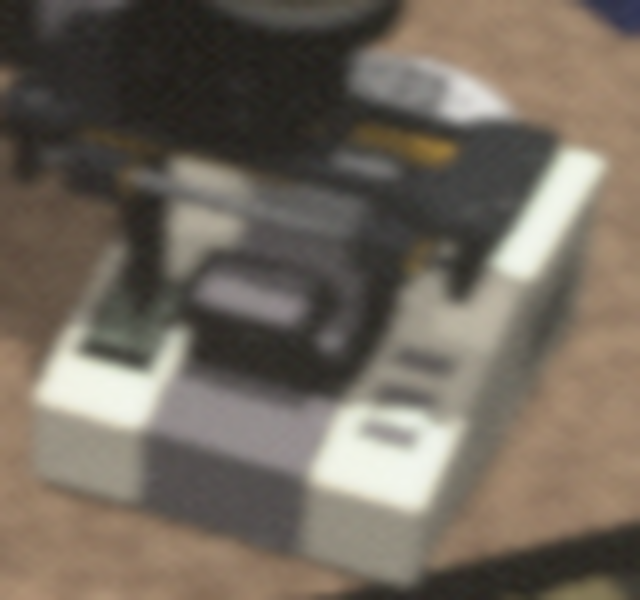

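The fingers now flank the buttons: right tip at (365,350), right button at (335,335). Tips are at z≈96. I'll go down 4 mm and shift 1 mm sideways, then squeeze.

Call:
{"op": "arm_command", "data": {
  "rows": [
    [[0, 0.004, 0.016], 0],
    [[0, 0, 0], 0],
    [[0, 0, 0], 0],
    [[0, 0, 0], 0],
    [[0, 0, 0], 0]
  ],
  "claw": 0.64
}}

```text
t: 5.3
eef_pos: [566.7, -309.0, 59.7]
tcp_rot: [3.141, -0.0, 0.757]
ft_force: [0.8, -1.9, -0.9]
opening: 0.639
grip_force: 1.1
```

Call:
{"op": "arm_command", "data": {
  "rows": [
    [[0, 0, 0], 0],
    [[0, 0, 0], 0],
    [[0, 0, 0], 0],
    [[0, 0, 0], 0],
    [[0, 0, 0], 0]
  ],
  "claw": 0.56
}}

```text
t: 5.8
eef_pos: [566.4, -308.8, 59.6]
tcp_rot: [3.141, -0.0, 0.757]
ft_force: [-0.5, -1.3, 2.4]
opening: 0.559
grip_force: 14.5
```

Call:
{"op": "arm_command", "data": {
  "rows": [
    [[0, 0, 0], 0],
    [[0, 0, 0], 0],
    [[0, 0, 0], 0],
    [[0, 0, 0], 0],
    [[0, 0, 0], 0]
  ],
  "claw": 0
}}

```text
t: 6.3
eef_pos: [566.5, -308.8, 59.5]
tcp_rot: [3.141, -0.0, 0.757]
ft_force: [-0.2, -2.2, 0.9]
opening: 0.523
grip_force: 30.0
```

Call:
{"op": "arm_command", "data": {
  "rows": [
    [[-0.007, 0, -0.014], 0],
    [[-0.007, 0, -0.014], 0],
    [[-0.008, 0, -0.015], 0],
    [[-0.007, 0, -0.014], 0],
    [[-0.007, 0, -0.014], 0]
  ]
}}

```text
t: 6.8
eef_pos: [559.5, -314.7, 77.2]
tcp_rot: [-3.141, -0.0, 0.757]
ft_force: [1.4, -0.1, -3.8]
opening: 0.527
grip_force: 30.0
```

Call:
{"op": "arm_command", "data": {
  "rows": [
    [[-0.0145, 0, -0.0285], 0],
    [[-0.0145, 0, -0.0285], 0],
    [[-0.0145, 0, -0.0285], 0],
    [[-0.0145, 0, -0.0285], 0],
    [[-0.0145, 0, -0.0285], 0]
  ]
}}

```text
t: 7.3
eef_pos: [546.4, -327.5, 113.6]
tcp_rot: [-3.142, -0.0, 0.757]
ft_force: [0.3, 0.4, -2.6]
opening: 0.525
grip_force: 30.0
```

Call:
{"op": "arm_command", "data": {
  "rows": [
    [[-0.02, 0, -0.05], 0],
    [[-0.02, 0, -0.06], 0],
    [[0, 0, -0.07], 0],
    [[0, 0, -0.06], 0],
    [[0, 0, 0], 0]
  ]
}}

```text
t: 7.8
eef_pos: [540.1, -335.0, 175.9]
tcp_rot: [3.137, -0.001, 0.757]
ft_force: [-0.1, 0.2, -3.6]
opening: 0.526
grip_force: 30.0
```

Run:
```python
from h import *
s=state();p0=np.array(s["eef_pos"]);print(np.round(p0,1),s["opening"],s["grip_force"],np.round(s["ft_force"],1),np.round(s["tcp_rot"],3))
a=s["tcp_rot"][2];ex=np.array([np.cos(a),np.sin(a),0]);ey=np.array([-np.sin(a),np.cos(a),0])
ims=[]
for c in ("side","top"):
    im,d=viewer.read_camera(c);np.savez(f"{c}7.npz",im=im,d=d)
    W=cloud(c,d).reshape(-1,3);L=np.stack([(W-p0)@ex,(W-p0)@ey,W[:,2]-p0[2]],1)
    m=(abs(L[:,0])<80)&(abs(L[:,1])<24)&(L[:,2]<82)&(W[:,2]>105);Q=L[m]
    print(c,m.sum())
    for z in range(-50,85,10):
        k=abs(Q[:,2]-z)<5
        if k.any(): print(z,k.sum(),"x",np.percentile(Q[k,0],[5,50,95]).round(1),"y",np.percentile(Q[k,1],[5,50,95]).round(1))
    for l in ("pack_grip","pack_foot","slot_mouth","charger"): print(c,l,[(np.round(r["position"],1).tolist(),round(r["confidence"],2)) for r in models.mark_of(c,l)[:2]])
    x,y=proj(c,p0+[0,0,30]).astype(int);w,h=(50,50);ims.append(cv2.resize(im[max(y-h,0):y+h,max(x-w,0):x+w,::-1],(400,400),interpolation=cv2.INTER_CUBIC))
cv2.imwrite("pics/pair.png",np.hstack(ims))
```

```text
[ 540.1 -335.   175.9] 0.5255617412859533 29.974775165319443 [-0.1  0.2 -3.6] [ 3.137e+00 -1.000e-03  7.570e-01]
side 445
-30 11 x [18.3 19.3 21.7] y [-21.6  -4.7  16.4]
-20 23 x [12.6 14.6 17.8] y [-17.7   4.6  21.7]
-10 25 x [ 7.5 10.  13.1] y [-22.8  -3.   20.2]
0 22 x [2.3 5.  8.1] y [-18.3   1.   19.7]
10 28 x [-3.3  0.3  4.3] y [-22.8  -4.3  20.4]
20 22 x [-7.2 -4.3  1.9] y [-23.7   0.9  18.3]
30 28 x [-13.2 -10.9  -6.8] y [-22.2  -3.3  20.8]
40 27 x [-18.6 -15.9 -13.6] y [-20.7  -4.7  19.7]
50 25 x [-22.6 -19.8 -17.5] y [-23.1  -0.3  18.6]
60 38 x [-28.1 -25.8 -12.1] y [-23.3  -6.   19.7]
70 119 x [-28.  -21.7  -8.8] y [-20.8   1.4  21.8]
80 77 x [-17.1  -8.3  -2.1] y [-21.   -1.8  18.1]
side pack_grip [([538.4, -333.9, 229.4], 0.58), ([449.9, 166.1, -2.6], 0.23)]
side pack_foot [([564.6, -306.0, 149.3], 0.57)]
side slot_mouth []
side charger [([656.9, 2.5, 0.0], 0.65)]
top 309
-20 29 x [47.6 49.6 50.9] y [-18.9   2.4  20.1]
-10 42 x [42.3 45.7 48. ] y [-17.6   1.2  22. ]
0 46 x [37.2 40.7 43.9] y [-20.6   1.3  22.1]
10 58 x [31.9 35.6 39.2] y [-18.4   0.7  21.9]
20 55 x [26.3 30.  33.2] y [-20.1  -0.2  21. ]
30 50 x [21.9 24.5 28.3] y [-17.5   0.1  22.5]
40 29 x [16.9 19.7 22.7] y [-19.3  -8.2   9.1]
top pack_grip [([539.3, -333.5, 223.2], 0.89)]
top pack_foot [([566.3, -305.9, 147.1], 0.56), ([399.4, 86.4, -2.9], 0.51)]
top slot_mouth [([654.2, 1.8, 77.1], 0.66)]
top charger [([659.8, 8.3, 0.0], 0.98), ([541.3, -334.5, 222.6], 0.45)]
```

View pics/pair.png

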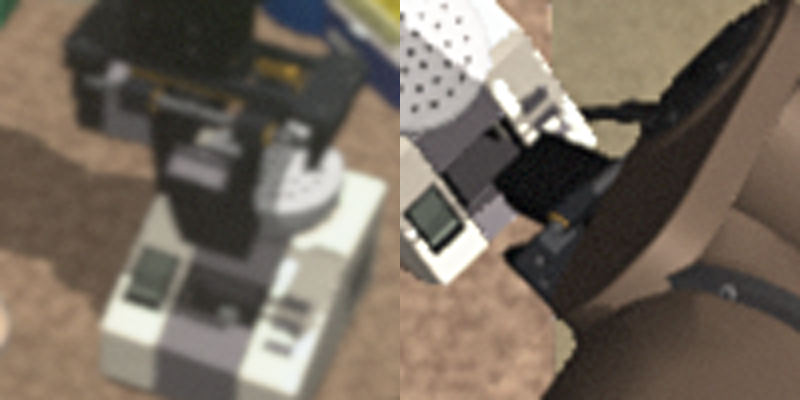

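The pack is out and held firm: at (200,185) in the left half, with the empty bay at (225,300). Its tilt in the hand is still 27°. Now I'll locate the charger slot by the outline of the hole in its face plane.

```bash
cat > hole.py <<'E'
from h import *
def hole(c,f,ctr,yaw,tilt,hx,hy):
    d=np.load(f)["d"];W=cloud(c,d)
    yw=np.radians(yaw);t=np.radians(tilt)
    bx=np.array([np.cos(t)*np.cos(yw),np.cos(t)*np.sin(yw),np.sin(t)]);by=np.array([-np.sin(yw),np.cos(yw),0]);n=np.cross(bx,by)
    B=np.stack([bx,by,n],1);ctr=np.array(ctr,float)
    T=np.linalg.inv(np.array(viewer.get_calibration(c)["world_to_cam"]));o=T[:3,3]
    for it in range(3):
        L=(W-ctr)@B
        fm=(abs(L[...,0])<40)&(abs(L[...,1])<55)&(abs(L[...,2])<8)&((abs(L[...,0])>20)|(abs(L[...,1])>30))
        hgt=np.median(L[fm][:,2]); ctr=ctr+n*hgt
        ray=W-o; k=((ctr-o)@n)/(ray@n); H=(o+ray*k[...,None]-ctr)@B   # on-plane coords
        depth=(W-ctr)@n
        m=(depth<-3)&(abs(H[...,0])<hx/2+8)&(abs(H[...,1])<hy/2+8)&np.isfinite(depth)
        q=H[m]
        x=np.percentile(q[:,0],[1.5,98.5]);y=np.percentile(q[:,1],[1.5,98.5])
        # robust edges: boundary per row/col via area
        ctr=ctr+bx*x.mean()+by*y.mean()
    P=W[fm];pc=P.mean(0);nn=np.linalg.svd(P-pc,full_matrices=False)[2][2];nn*=np.sign(nn[2])
    print(c,f,"mouth",ctr.round(1),"size",np.diff(x).round(1),np.diff(y).round(1),"n",m.sum(),"face n",fm.sum(),"tilt",np.degrees(np.arccos(nn[2])).round(1),"yaw",np.degrees(np.arctan2(-nn[1],-nn[0])).round(1))
E
python3 - <<'E'
from hole import *
for f in ("","7"):
    for c in ("top","side"): hole(c,f"{c}{f}.npz",[654,0,78],47.8,22,35,53)
for c in ("top","side"): hole(c,c+"7.npz",[578,-297,80],43.4,27,34,52)
# charger outline yaw from straight side walls/edges in top view
W=cloud("top",np.load("top.npz")["d"]);m=(np.hypot(W[...,0]-663,W[...,1]-3)<85)&(W[...,2]>8)
print(cv2.minAreaRect(W[m][:,:2].astype(np.float32)))
E
```

```text
top top.npz mouth [658.6  -4.1  76.7] size [41.] [57.6] n 254 face n 813 tilt 22.0 yaw 48.3
side side.npz mouth [660.   -1.4  78.3] size [46.2] [56.8] n 157 face n 445 tilt 21.6 yaw 47.8
top top7.npz mouth [659.   -3.7  76.9] size [36.5] [57.7] n 248 face n 813 tilt 22.0 yaw 48.6Traceback (most recent call last):
  File "<stdin>", line 3, in <module>
  File "hole.py", line 16, in hole
    x=np.percentile(q[:,0],[1.5,98.5]);y=np.percentile(q[:,1],[1.5,98.5])
    return _quantile_unchecked(
        a, q, axis, out, overwrite_input, method, keepdims, weights)
    return _ureduce(a,
                    func=_quantile_ureduce_func,
    ...<5 lines>...
                    overwrite_input=overwrite_input,
                    method=method)
    r = func(a, **kwargs)
    result = _quantile(arr,
                       quantiles=q,
    ...<2 lines>...
                       out=out,
                       weights=wgt)
    slices_having_nans = np.isnan(arr[-1, ...])
                                  ~~~^^^^^^^^^
IndexError: index -1 is out of bounds for axis 0 with size 0
```

```bash
cat > hole.py <<'E'
from h import *
from scipy.optimize import minimize
def hole(c,f,ctr,yaw,tilt,hx,hy):
    d=np.load(f)["d"];W=cloud(c,d)
    yw=np.radians(yaw);t=np.radians(tilt)
    bx=np.array([np.cos(t)*np.cos(yw),np.cos(t)*np.sin(yw),np.sin(t)]);by=np.array([-np.sin(yw),np.cos(yw),0]);n=np.cross(bx,by)
    B=np.stack([bx,by,n],1);ctr=np.array(ctr,float)
    o=np.linalg.inv(np.array(viewer.get_calibration(c)["world_to_cam"]))[:3,3]
    L=(W-ctr)@B
    fm=(abs(L[...,0])<40)&(abs(L[...,1])<55)&(abs(L[...,2])<9)&((abs(L[...,0])>22)|(abs(L[...,1])>32))
    ctr=ctr+n*np.median(L[fm][:,2]); ray=W-o; k=((ctr-o)@n)/(ray@n); H=(o+ray*k[...,None]-ctr)@B; depth=(W-ctr)@n
    w=(abs(H[...,0])<32)&(abs(H[...,1])<42)&np.isfinite(depth)&(depth<6)
    h=H[w][:,:2]; v=np.clip(-depth[w]/4,0,1)
    def cost(p):
        ca,sa=np.cos(p[2]/30),np.sin(p[2]/30);u=h-p[:2];u=np.stack([ca*u[:,0]+sa*u[:,1],-sa*u[:,0]+ca*u[:,1]],1)
        s=np.minimum(hx/2-abs(u[:,0]),hy/2-abs(u[:,1]))
        return np.mean((1/(1+np.exp(-s/1.2))-v)**2)
    r=min((minimize(cost,[a,b,0],method="Nelder-Mead",options=dict(initial_simplex=[[a,b,0],[a+4,b,0],[a,b+4,0],[a,b,1]])) for a in (-6,0,6) for b in (-6,0,6)),key=lambda r:r.fun)
    m=ctr+B[:,:2]@r.x[:2]
    print(c,f,"mouth",m.round(1),"dyaw",np.degrees(r.x[2]/30).round(1),"cost",r.fun.round(3),"n",w.sum(),"face",fm.sum())
E
python3 - <<'E'
from hole import *
for c,f in (("top",""),("side",""),("top","7"),("side","7")):
    try: hole(c,f"{c}{f}.npz",[656,-1,78],48,22,35,53)
    except Exception as e: print(c,f,e)
for c in ("top","side"): hole(c,c+"7.npz",[578,-297,80],43.4,27,34,52)
E
```

```text
top top.npz mouth [656.7  -1.7  76.9] dyaw 0.7 cost 0.098 n 668 face 753
side side.npz mouth [654.4  -3.6  76.4] dyaw -3.4 cost 0.165 n 385 face 428
top top7.npz mouth [656.7  -1.3  77. ] dyaw -0.4 cost 0.092 n 669 face 755
side side7.npz mouth [657.   -8.9  74.9] dyaw 0.0 cost nan n 0 face 13
top top7.npz mouth [ 578.2 -297.2   79.9] dyaw 0.6 cost 0.084 n 511 face 536
side side7.npz mouth [ 576.2 -300.5   78.7] dyaw 0.8 cost 0.146 n 567 face 578
  return _methods._mean(a, axis=axis, dtype=dtype,
  ret = ret.dtype.type(ret / rcount)
```

Run:
```python
from h import *
rows([540,-335,176],43.4,[560,-270,196],43.4,5)
rows([560,-270,196],43.4,[626.7,-34.7,141],48.1,10)
```

```text
[[[0.0474,-0.0268,-0.016],-0.0],[[0.0474,-0.0268,-0.016],-0.0],[[0.0474,-0.0268,-0.016],-0.0],[[0.0474,-0.0268,-0.016],-0.0],[[0.0474,-0.0268,-0.016],-0.0]]
[[[0.0841,-0.0501,0.022],-0.0026],[[0.0845,-0.0494,0.022],-0.0026],[[0.0849,-0.0487,0.022],-0.0026],[[0.0853,-0.048,0.022],-0.0026],[[0.0857,-0.0473,0.022],-0.0026]]
[[[0.086,-0.0466,0.022],-0.0026],[[0.0864,-0.0459,0.022],-0.0026],[[0.0868,-0.0451,0.022],-0.0026],[[0.0872,-0.0444,0.022],-0.0026],[[0.0875,-0.0437,0.022],-0.0026]]
```

Call:
{"op": "arm_command", "data": {
  "rows": [
    [[0.047, -0.027, -0.03], 0],
    [[0.047, -0.027, -0.03], 0],
    [[0.047, -0.027, -0.02], 0],
    [[0.047, -0.027, 0], 0],
    [[0.047, -0.027, 0], 0]
  ]
}}

```text
t: 8.8
eef_pos: [559.4, -267.8, 193.2]
tcp_rot: [3.141, -0.0, 0.758]
ft_force: [0.1, -0.4, -2.8]
opening: 0.526
grip_force: 30.0
```

Call:
{"op": "arm_command", "data": {
  "rows": [
    [[0.084, -0.05, 0.016], -0.0026],
    [[0.085, -0.049, 0.022], -0.0026],
    [[0.085, -0.049, 0.022], -0.0026],
    [[0.085, -0.048, 0.022], -0.0026],
    [[0.086, -0.047, 0.022], -0.0026]
  ]
}}

```text
t: 9.3
eef_pos: [592.7, -149.8, 166.4]
tcp_rot: [-3.141, 0.0, 0.799]
ft_force: [-0.7, -1.2, -3.1]
opening: 0.524
grip_force: 30.0
```

Call:
{"op": "arm_command", "data": {
  "rows": [
    [[0.086, -0.047, 0.022], -0.0026],
    [[0.086, -0.046, 0.022], -0.0026],
    [[0.087, -0.045, 0.022], -0.0026],
    [[0.087, -0.044, 0.022], -0.0026],
    [[0.087, -0.044, 0.022], -0.0026]
  ]
}}

```text
t: 9.8
eef_pos: [625.8, -32.2, 138.9]
tcp_rot: [-3.141, 0.0, 0.839]
ft_force: [0.3, 0.7, -2.8]
opening: 0.529
grip_force: 30.0
```

Call:
{"op": "arm_command", "data": {
  "rows": [
    [[0, 0, 0.01], 0],
    [[0, 0, 0], 0],
    [[0, 0, 0], 0],
    [[0, 0, 0], 0],
    [[0, 0, 0], 0]
  ]
}}

```text
t: 10.3
eef_pos: [625.8, -34.8, 137.2]
tcp_rot: [3.141, -0.0, 0.838]
ft_force: [-1.3, -0.5, -2.3]
opening: 0.526
grip_force: 30.0
```

```bash
cat > meas.py <<'E'
from hole import *
import sys
def meas(tag,crop=False):
    s=state();p0=np.array(s["eef_pos"]);print(np.round(p0,1),s["t"],s["opening"],s["grip_force"],np.round(s["ft_force"],1),np.round(s["tcp_rot"],3))
    a=s["tcp_rot"][2];ex=np.array([np.cos(a),np.sin(a),0]);ey=np.array([-np.sin(a),np.cos(a),0]);ims=[]
    for c in ("side","top"):
        im,d=viewer.read_camera(c);np.savez(f"{c}{tag}.npz",im=im,d=d)
        W=cloud(c,d).reshape(-1,3);L=np.stack([(W-p0)@ex,(W-p0)@ey,W[:,2]-p0[2]],1)
        m=(abs(L[:,0]+.49*(L[:,2]-40))<30)&(abs(L[:,1])<30)&(L[:,2]<62)&(L[:,2]>-25)&(W[:,2]>98);Q=L[m]
        k=(abs(Q[:,1])<20)&(L[m,2]<(55 if c=="side" else 45)); pf=np.polyfit(Q[k,2],Q[k,0],1)
        print(c,k.sum(),"x at z=40:",np.polyval(pf,40).round(1),"tilt",np.degrees(np.arctan(-pf[0])).round(1),"resid",np.std(Q[k,0]-np.polyval(pf,Q[k,2])).round(1),"y ext",np.percentile(Q[Q[:,2]<25][:,1],[1,3,97,99]).round(1))
        x,y=proj(c,p0+[0,0,10]).astype(int);ims.append(cv2.resize(im[max(y-50,0):y+50,max(x-50,0):x+50,::-1],(400,400),interpolation=cv2.INTER_CUBIC))
        try: hole(c,f"{c}{tag}.npz",[656,-1,78],48,22,35,53)
        except Exception as e: print(c,"hole",e)
    if crop: cv2.imwrite(f"pics/pair{tag}.png",np.hstack(ims))
E
python3 -W ignore -c "from meas import *; meas('8',True)"
```

```text
[625.8 -34.8 137.2] 10.3 0.5255960489834294 29.975074231624603 [-1.3 -0.5 -2.3] [ 3.141 -0.     0.838]
side 145 x at z=40: -15.6 tilt 27.0 resid 1.7 y ext [-25.7 -25.5  21.9  24.2]
side side8.npz mouth [654.   -4.   75.8] dyaw -1.8 cost 0.11 n 297 face 352Traceback (most recent call last):
  File "<string>", line 1, in <module>
    from meas import *; meas('8',True)
                        ~~~~^^^^^^^^^^
  File "meas.py", line 10, in meas
    k=(abs(Q[:,1])<20)&(L[m,2]<(55 if c=="side" else 45)); pf=np.polyfit(Q[k,2],Q[k,0],1)
                                                              ~~~~~~~~~~^^^^^^^^^^^^^^^^^
    raise TypeError("expected non-empty vector for x")
TypeError: expected non-empty vector for x
```

Call:
{"op": "arm_command", "data": {
  "rows": [
    [[0.004, -0.0015, 0.03], 0],
    [[0, 0, 0.03], 0],
    [[0, 0, 0.027], 0],
    [[0, 0, 0], 0],
    [[0, 0, 0], 0]
  ]
}}

```text
t: 10.9
eef_pos: [626.1, -33.1, 114.8]
tcp_rot: [-3.141, 0.0, 0.839]
ft_force: [0.2, -0.2, -2.7]
opening: 0.525
grip_force: 30.0
```

Call:
{"op": "arm_command", "data": {
  "rows": [
    [[0.008, 0, 0.018], 0],
    [[0.008, 0, 0.018], 0],
    [[0.008, 0, 0.018], 0],
    [[0.008, 0, 0.019], 0],
    [[0, 0, 0], 0]
  ]
}}

```text
t: 11.4
eef_pos: [631.4, -26.9, 96.0]
tcp_rot: [-3.141, 0.0, 0.839]
ft_force: [0.3, 0.2, -2.4]
opening: 0.521
grip_force: 30.0
```

Call:
{"op": "arm_command", "data": {
  "rows": [
    [[0.004, 0.001, 0.01], 0],
    [[0.004, 0.001, 0.01], 0],
    [[0.004, 0.001, 0.01], 0],
    [[0.004, 0, 0.01], 0],
    [[0, 0, 0], 0]
  ]
}}

```text
t: 11.9
eef_pos: [634.7, -24.6, 86.5]
tcp_rot: [-3.141, 0.0, 0.839]
ft_force: [-0.4, 0.1, -3.1]
opening: 0.525
grip_force: 30.0
```

Run:
```python
from h import *
s=state();print(np.round(s["eef_pos"],1),np.round(s["ft_force"],1),np.round(s["moment"],2),s["opening"])
im,d=viewer.read_camera("side");np.savez("side9.npz",im=im,d=d)
x,y=proj("side",np.array(s["eef_pos"])+[0,0,25]).astype(int)
cv2.imwrite("pics/side9.png",cv2.resize(im[y-40:y+40,x-45:x+45,::-1],(675,600),interpolation=cv2.INTER_LANCZOS4))
```

```text
[634.7 -24.6  86.5] [-0.4  0.1 -3.1] [-0.1   0.11  0.03] 0.5246608598349272
```

View pics/side9.png

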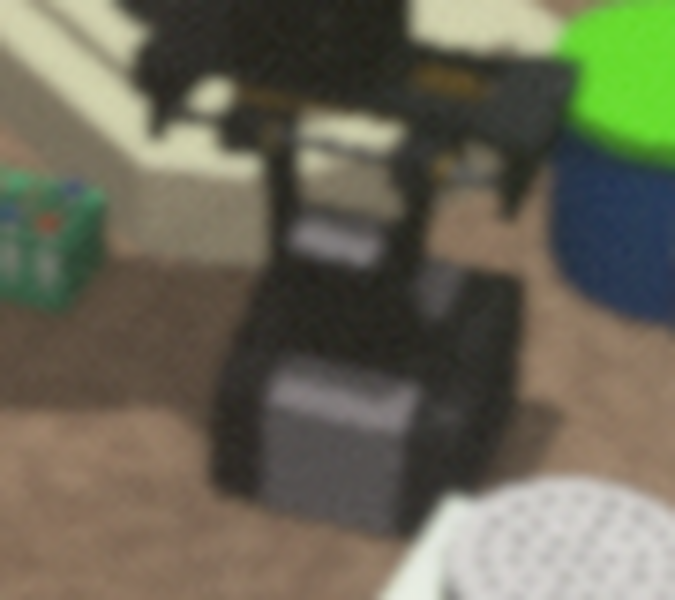

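The pack's top is at (340,240), and it enters the slot in line with the grey strip (270–415). There is no contact force, so I'll continue.

Call:
{"op": "arm_command", "data": {
  "rows": [
    [[0.006, 0, 0.014], 0],
    [[0.006, 0, 0.014], 0],
    [[0.007, 0, 0.014], 0],
    [[0.006, 0, 0.014], 0],
    [[0, 0, 0], 0]
  ]
}}

```text
t: 12.45
eef_pos: [639.4, -19.6, 72.6]
tcp_rot: [3.141, -0.001, 0.839]
ft_force: [1.4, 2.0, -2.7]
opening: 0.528
grip_force: 30.0
```

Call:
{"op": "arm_command", "data": {
  "rows": [
    [[0.004, 0, -0.002], 0],
    [[0.004, 0, -0.002], 0],
    [[0.004, 0, -0.002], 0],
    [[0.004, 0, -0.002], 0],
    [[0.003, 0, 0], 0]
  ]
}}

```text
t: 12.95
eef_pos: [641.6, -17.0, 74.9]
tcp_rot: [-3.141, 0.001, 0.839]
ft_force: [-3.4, -5.1, -1.3]
opening: 0.525
grip_force: 30.0
```

Call:
{"op": "arm_command", "data": {
  "rows": [
    [[0.004, 0, 0.008], 0],
    [[0.004, 0, 0.008], 0],
    [[0.003, 0, 0.007], 0],
    [[0.003, 0, 0.007], 0],
    [[0, 0, 0], 0]
  ]
}}

```text
t: 13.45
eef_pos: [643.7, -14.2, 67.1]
tcp_rot: [-3.14, 0.001, 0.839]
ft_force: [-2.6, -3.6, -5.1]
opening: 0.527
grip_force: 30.0
```

Call:
{"op": "arm_command", "data": {
  "rows": [
    [[0.004, 0, 0.009], 0],
    [[0.004, 0, 0.009], 0],
    [[0.004, 0, 0.009], 0],
    [[0.003, 0, 0.008], 0],
    [[0, 0, 0], 0]
  ]
}}

```text
t: 13.95
eef_pos: [646.1, -11.6, 59.1]
tcp_rot: [-3.141, 0.002, 0.839]
ft_force: [-5.3, -5.1, 2.9]
opening: 0.525
grip_force: 30.0
```

Call:
{"op": "arm_command", "data": {
  "rows": [
    [[0.002, 0, 0.005], 0],
    [[0.002, 0, 0.005], 0],
    [[0.001, 0, 0.003], 0],
    [[0, 0, 0], 0],
    [[0, 0, 0], 0]
  ]
}}

```text
t: 14.45
eef_pos: [647.0, -10.7, 56.3]
tcp_rot: [-3.141, 0.001, 0.839]
ft_force: [-7.2, -5.4, 6.1]
opening: 0.524
grip_force: 30.0
```

Call:
{"op": "arm_command", "data": {
  "rows": [
    [[0.001, 0, 0.004], 0],
    [[0.001, 0, 0.004], 0],
    [[0, 0, 0], 0],
    [[0, 0, 0], 0],
    [[0, 0, 0], 0]
  ]
}}

```text
t: 14.95
eef_pos: [647.5, -10.4, 56.1]
tcp_rot: [3.141, 0.001, 0.839]
ft_force: [-11.8, -5.2, 21.5]
opening: 0.524
grip_force: 30.0
```

That is the hard stop: 21 N, at about 53 mm depth. Now I'll release while still holding it down.

Call:
{"op": "arm_command", "data": {
  "rows": [
    [[0, 0, 0], 0],
    [[0, 0, 0], 0],
    [[0, 0, 0], 0],
    [[0, 0, 0], 0],
    [[0, 0, 0], 0]
  ],
  "claw": 0.6
}}

```text
t: 15.45
eef_pos: [648.7, -10.3, 55.9]
tcp_rot: [3.139, -0.001, 0.839]
ft_force: [-7.4, -4.4, 17.2]
opening: 0.6
grip_force: 11.8
```

Call:
{"op": "arm_command", "data": {
  "rows": [
    [[0, 0, 0], 0],
    [[0, 0, 0], 0],
    [[0, 0, 0], 0],
    [[0, 0, 0], 0],
    [[0, 0, 0], 0]
  ],
  "claw": 0.85
}}

```text
t: 15.95
eef_pos: [648.2, -9.7, 53.3]
tcp_rot: [-3.141, -0.0, 0.839]
ft_force: [-0.5, -0.1, -0.3]
opening: 0.848
grip_force: 0.0
```

Call:
{"op": "arm_command", "data": {
  "rows": [
    [[0, 0, -0.04], 0],
    [[0, 0, -0.06], 0],
    [[0, 0, -0.08], 0],
    [[0, 0, -0.1], 0],
    [[0, 0, -0.1], 0]
  ],
  "claw": 0.9
}}

```text
t: 16.45
eef_pos: [648.2, -9.8, 150.8]
tcp_rot: [3.141, -0.001, 0.839]
ft_force: [-0.5, 0.5, -0.0]
opening: 0.9
grip_force: 0.0
```

Call:
{"op": "arm_command", "data": {
  "rows": [
    [[-0.15, 0, -0.05], 0],
    [[-0.18, 0, 0], 0],
    [[-0.18, 0, 0], 0],
    [[-0.1, 0, 0], 0],
    [[0, 0, 0], 0]
  ]
}}

```text
t: 16.95
eef_pos: [544.8, -125.2, 162.6]
tcp_rot: [3.14, -0.0, 0.836]
ft_force: [1.0, -0.4, -0.1]
opening: 0.901
grip_force: 0.0
```

Run:
```python
from h import *
s=state();print(np.round(s["eef_pos"],1),s["t"],np.round(s["ft_force"],1))
a=np.radians(48);t=np.radians(22)
bx=np.array([np.cos(t)*np.cos(a),np.cos(t)*np.sin(a),np.sin(t)]);by=np.array([-np.sin(a),np.cos(a),0]);n=np.cross(bx,by)
for c,M in (("side",[654.2,-3.8,76.4]),("top",[656.7,-1.5,77])):
    im,d=viewer.read_camera(c);L=(cloud(c,d).reshape(-1,3)-M)@np.stack([bx,by,n],1)
    m=(abs(L[:,0])<22)&(abs(L[:,1])<24)&(L[:,2]>50)&(L[:,2]<80);Q=L[m]
    if m.sum()>20:
        k=(abs(Q[:,0])<12)&(abs(Q[:,1])<20)&(Q[:,2]>np.median(Q[:,2])-4); A=np.c_[Q[k,:2],np.ones(k.sum())];r=np.linalg.lstsq(A,Q[k,2],rcond=None)[0];print(c,k.sum(),"top height along slot axis",r[2].round(1),"slopes deg",np.degrees(r[:2]).round(1),"(home 59..62)")
    for l in ("pack_grip",): print(c,l,[(np.round(q["position"],1).tolist(),round(q["confidence"],2)) for q in models.mark_of(c,l)[:1]], "exp home",(np.array(M)+n*32).round(1))
    x,y=proj(c,np.array(M)+20*n).astype(int)
    if c=="side": A1=cv2.resize(im[y-35:y+35,x-35:x+35,::-1],(400,400),interpolation=cv2.INTER_CUBIC)
    else: A2=cv2.resize(im[y-35:y+35,x-35:x+35,::-1],(400,400),interpolation=cv2.INTER_CUBIC)
cv2.imwrite("pics/end.png",np.hstack([A1,A2]))
```

```text
[ 544.8 -125.2  162.6] 16.95 [ 1.  -0.4 -0.1]
side 38 top height along slot axis 61.6 slopes deg [-4.5  2.7] (home 59..62)
side pack_grip [([646.4, -10.7, 109.4], 0.49)] exp home [646.2 -12.7 106.1]
top 130 top height along slot axis 62.5 slopes deg [3. 1.] (home 59..62)
top pack_grip [([649.2, -11.9, 110.1], 0.72)] exp home [648.7 -10.4 106.7]
```

View pics/end.png

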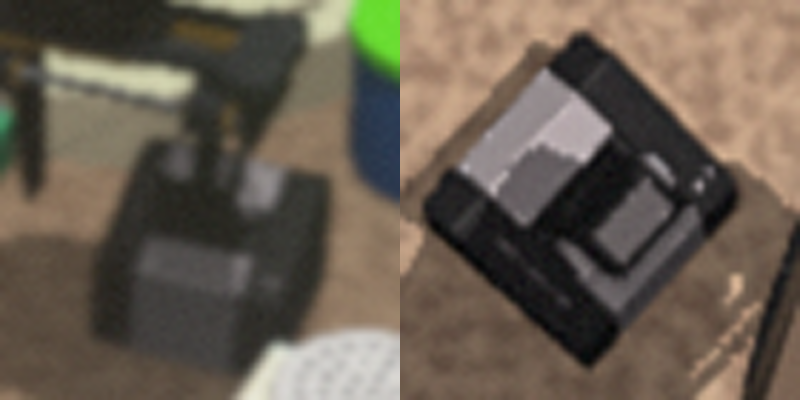

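The final picture shows the pack seated in the charger: its top is at (635,220) in the right half, with a button out at (655,165). Its top is about 62 mm above the mouth, so the hooks hold it at about 50 mm depth; unlatched, it would stand about 74 mm. The arm is clear, so I'm handing in.

```bash
python3 -c "
from cell import env; print(env.job_done())"
```

```text
the job is handed in; nothing more can be done
None
```

The pack is out of the sampler and latched in the charger, with its top about 62 mm above the slot mouth (59–62 expected when home). The arm was clear of everything when I handed the job in, about 17 s in.

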